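# Park the tube rotator with its red arm up

### The arm

A 6-joint arm with a two-finger parallel gripper is mounted at the origin on a cart in front of the work surface, level with it; the furniture and walls round the work are solid. World frame = base frame: x ahead of the robot, y to its left, z up, the work surface at z = 0. Lengths are in m, angles in degrees, forces in N, time in s.
With the tool pointing down it reaches from about 0.15 to 0.775 m from the base axis. Payload 6.1 kg.
Tool frame: the origin (TCP) lies midway between the tips of the shut fingers; the grasp point (between the pads) lies 19 mm behind it (manip.grasp_offset is the distance from the TCP to the grasp point, in m); z points along the fingers, y is the direction in which the jaws open and shut (so a half turn about z gives the same grasp; the last joint's range is limited). The gripper opens to 85 mm and grips with 20 to 120 N. Pads are 22 mm wide; open, the fingers measure 114 mm over their backs; the gripper's body (76 mm by 85 mm) begins 54 mm behind the grasp point. The pads swing forward as they close: fully open they stand 13 mm farther back than shut.
Start: joints at [-65.833, 7.208, -2.269, 80.523, 0, 90], TCP at [0.215, -0.479, 0.231] pointing down, gripper open.
Joint ranges: [-155.77, 155.77], [-54.66, 111.73], [-72.52, 77.12], [-102.08, 115.82], [-83.92, 84.16], [-180, 180]. Speed limits (degrees/s): [136.94, 136.94, 172.46, 180, 180, 180].

### API

Orientations are given as [roll, pitch, yaw] about the fixed x, y, z axes, in that order (R = Rz(yaw) Ry(pitch) Rx(roll)).
In Python, from plant import manip gives the robot as it stands.
- The arm moves only by the tool drive_tool, never from a script. Its arguments are lists of equal length, an entry for each row: "offset": the shift along the tool's x, y, z in cm, a list of three; "turn": the turn about the tool's z in degrees. In form: {"offset": [[dx, dy, dz], ...], "turn": [turn, ...]}. A call has exactly 8 rows; each row is the pose to reach, as a shift and turn from the pose commanded when the call began, along the tool's axes at that moment; what a row does not reach only later rows make up. A row lasts 1/8 s, in which the tool goes at most 62.5 mm and 10.7 degrees, less where a joint would pass 70% of its speed; a pose out of reach is approached as far as the arm can. A call with a gripper value outside its range is refused whole. "claw" is the closure in counts, from 0 (fully open) to 255 (shut), set as the call begins (left out, the last holds). The fingers move at their own pace and stop on an object; "newtons" is the grip in N (left out, the last holds). Time passes only in rows, so rows that repeat a pose let the fingers close, or fill a call up. It gives the time, the measured TCP pose, the force and the opening at its end, in the units of the state.
- manip.read_state(): the state, without advancing time (a new reading comes with each control period).
- manip.camera(name): name is "scene" or "top" or "wrist"; returns a dict with "frame" (480x640x3 uint8, blue, green, red), "range_z" (480x640 float32, m along the optical axis (not along the pixel's ray), 0 where there is no reading), "K" (3x3 intrinsics, pixels), "rvec" (rotation vector, rad) and "tvec" (3), from world to camera coordinates, as OpenCV has them; the wrist camera has in their place "mount" (4x4, takes a point from camera to tool coordinates, whose origin is the TCP and whose axes are the flange's). Camera axes: x right, y down, z forward; pixel columns grow to the right and rows downward; lengths in m; the calibration is good to about 2 mm. A picture is of the moment at which its call begins: read the wrist's pose just before it.
- manip.finish_job(): hands the job in, once; it reports no verdict.
The state is a dict: "time": time; "joint_positions": joint angles; "qd": joint speeds; "tau": joint torques, N m; "ee_pos": TCP position; "tool_rot": TCP orientation; "wrist_force": force on the tool from outside, world axes, zero at the start; "wrist_torque": the same for the moment, N m; "opening": opening from 0.0 (shut) to 1.0 (fully open).
Only numpy, scipy, OpenCV 4.12 (cv2) and the standard library are available. Lean on these libraries where they do the work, as an engineer would, in place of code of your own. Each camera call takes 0.05 s, during which the arm holds its last target.

### The job

The wheel of the tube rotator has stopped at a random angle. Turn it with the fingertips, pushing gently on one arm after another, until its red arm points straight up, so that the first tube can be clipped in there. Only push: do not pinch or grip the wheel, leave the things that stand about where they are, and let go of the wheel with it at rest.

Things in the scene. Friction and masses are not known exactly. Their poses are not given: they have to be found in the camera images.
- rotator: Tube rotator, fixed to the worktop: an upright six-armed wheel in front of a white motor housing. Origin: on the worktop below the hub, in the wheel's mid-plane; x along the axle, away from the robot into the housing; y left, z up. Grey foot plate x -50 to 130, y +-65, top z 14 mm. The wheel has no rim: fingers reach between its arms from above.
- housing_top (a point): middle of the housing's top, 165 mm above the worktop, rotator x 80 mm, marked by a fixed red index line. Housing x 30 to 130, y +-60 mm; its speed knob on the right side reaches y -74 mm.
- axle (a point): centre of the wheel, 130 mm above the rotator's origin; stays put, axes as the rotator's. Six straight arms 60 degrees apart, one red, five grey, run from the hub (radius 25, 14 mm thick) to 110 mm from here; each is a bar 16 mm wide in the wheel's plane, 10 mm thick (x -5 to 5 mm).
- wheel (a joint): wheel angle, rad. 0 or any whole turn (6.283) = red arm straight up; grows clockwise as seen from the robot (top goes to the rotator's -y). Starts between 1.6 and 4.7. Turns either way, no stops within a turn. Balanced; steady friction of about 0.12 N m (1 to 2 N at an arm) stops it at once and holds it where it is left.
- red_tip (a point): middle of the outer end of the red arm, 110 mm from the axle; turns with the wheel; z points outward along the red arm. Push the arms near their ends (tips 70 to 90 mm above the axle), so that passing ends do not strike the palm. Every arm has a small two-pronged tube clip, no wider than the arm, 81 to 95 mm from the axle, standing out at the front to x -17 mm.
- tape_roll: Bystander, loose, to be left alone: roll of beige tape lying flat, 67 mm across, 18 high mm. Origin at the centre of its underside.
- specimen_cup_4: Bystander, loose, to be left alone: white specimen cup with a red lid, 66 mm across, 58 high mm. Origin at the centre of its underside.
- control_vial_1: Bystander, loose, to be left alone: small white vial with a red cap, 25 mm across, 34 high mm. Origin at the centre of its underside.
- dropper_0: Bystander, loose, to be left alone: white dropper bottle with a red cap, 28 mm across, 62 high mm. Origin at the centre of its underside.
- pen_blue: Bystander, loose, to be left alone: blue pen lying flat in front of the rotator, 11x140x13 mm. Origin at the centre of its underside.
- bench_timer: Bystander, loose, to be left alone: small white bench timer lying flat, 66x66x18 mm. Origin at the centre of its underside.
- marker_black: Bystander, loose, to be left alone: white marker pen with a black cap, lying flat, 19x135x20 mm. Origin at the centre of its underside.

How it is judged (in metres and radians):
At the end, for the whole second after the job is handed in: The red arm points straight up within 0.09 rad (about 5 degrees), the wheel is at rest (under 0.03 rad/s), and each bystander is within 20 mm of where it stood (angle between red_tip's own z axis and vertical below 0.09 rad and velocity of joint wheel between -0.03 and 0.03 rad/s and distance of each of tape_roll, specimen_cup_4, control_vial_1, dropper_0, pen_blue, bench_timer, marker_black from where it was at the start of the episode below 0.02 m); the robot touches nothing.
It fails at once if the wheel or the rotator is pinched, gripped or pushed roughly (over 25 N from the fingers) (contact force between the fingers and rotator above 25 N).
It fails at once if the robot's arm or gripper knocks hard against the rotator (over 25 N) (contact force between the arm and rotator above 25 N).
It fails at once if a bystander is moved by more than 20 mm, lifted or carried off (distance of any of tape_roll, specimen_cup_4, control_vial_1, dropper_0, pen_blue, bench_timer, marker_black from where it was at the start of the episode above 0.02 m).
It also fails if it takes over 51 s, if anything falls off the work surface, if the arm or the gripper's body presses on something with over 40 N, if the wrist force passes 120 N, or if a joint passes its speed limit or range.

## Working session

There is one attempt and no reset: what is moved stays moved. The work goes in short steps, Python scripts to look and compute and a tool call to move; the robot and the scene stay as the last step left them, time stands still between calls to the robot, and variables do not carry over. Pictures are saved under pics/ and viewed, and the job is handed in when it is done.

Besides the shell and the picture viewer there is one more tool, called after "Request:" as name(argument=value, ...) on one line, values as JSON. drive_tool: Moves the arm, as the interface text tells. Its arguments: {"type":"object","properties":{"offset":{"type":"array"},"turn":{"type":"array"},"claw":{"type":"number"},"newtons":{"type":"number"}},"required":["offset","turn"]}

```bash
mkdir -p pics; ls; python3 - <<'E'
from plant import manip
import cv2,numpy as np
s=manip.read_state();print(s)
for n in ["scene","top"]:
    c=manip.camera(n);cv2.imwrite(f"pics/{n}0.png",c["frame"]);np.savez(f"{n}0.npz",**c)
    print(n,c["K"],c["rvec"],c["tvec"])
E
```

```text
pics
{'time': 0.0, 'joint_positions': array([-6.58337000e+01,  7.24198724e+00, -2.32955889e+00,  8.05239240e+01,
        8.27957498e-04,  9.00011644e+01]), 'qd': array([-0.07982556, -0.03468337, -0.04039689, -0.04295977, -0.03674753,
       -0.010592  ]), 'tau': array([ 3.49422007e-03, -4.35923159e+01,  3.52919233e+01,  1.72452035e-02,
        7.73471083e-05, -7.80664749e-06]), 'ee_pos': array([ 0.21475482, -0.47859341,  0.23049671]), 'tool_rot': array([-1.79904530e+02, -8.26016103e-04,  2.41651342e+01]), 'wrist_force': array([-0.56379759,  0.22410195,  0.22239807]), 'wrist_torque': array([ 0.02072249,  0.00861679, -0.04878346]), 'opening': 0.9975434344069021}
scene [[455.23945943   0.         320.14315182]
 [  0.         455.23945943 240.75209967]
 [  0.           0.           1.        ]] [ 1.06423279 -2.09451974  1.23442601] [0.34421379 0.32454229 0.75135927]
top [[542.79166416   0.         325.93115542]
 [  0.         542.79166416 234.27992749]
 [  0.           0.           1.        ]] [ 2.14063836 -2.09099214  0.18362111] [0.04340397 0.57172132 1.53007028]
```

View pics/scene0.png

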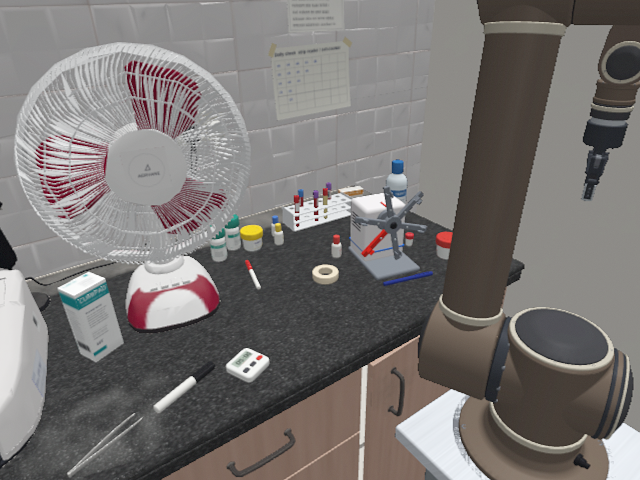

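View pics/top0.png

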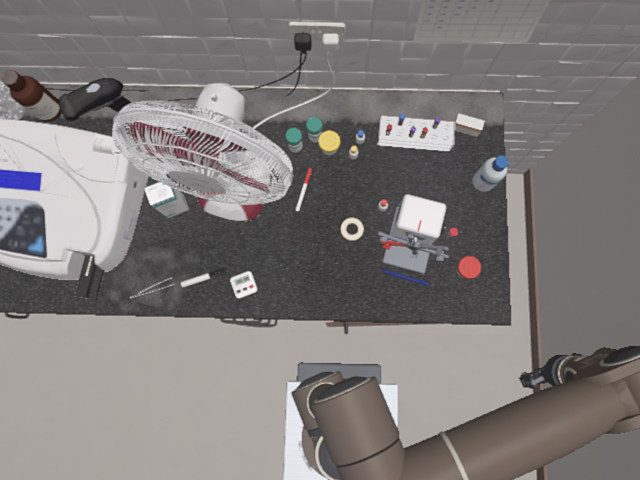

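The scene picture shows the rotator with its wheel at about (393,225) and the red arm pointing down-left to (368,252). In the top picture the housing is at (420,215), the wheel line runs (380,235)–(447,255), and the blue pen lies in front at (406,277). Next I measure the poses.

```bash
cat > h.py <<'E'
import cv2,numpy as np
def cloud(c):
    K=c["K"];R,_=cv2.Rodrigues(c["rvec"]);t=np.ravel(c["tvec"]);z=c["range_z"]
    v,u=np.mgrid[:480,:640]
    p=np.stack([(u-K[0,2])/K[0,0]*z,(v-K[1,2])/K[1,1]*z,z],-1)
    P=(p-t)@R; P[z==0]=np.nan
    return P
def red(f):
    h=cv2.cvtColor(f,cv2.COLOR_BGR2HSV);return ((h[...,0]<8)|(h[...,0]>172))&(h[...,1]>150)&(h[...,2]>90)
E
python3 - <<'E'
from h import *
for n in ["top","scene"]:
    c=np.load(n+"0.npz");P=cloud(c);m=red(c["frame"]).astype(np.uint8)
    k,l,st,ce=cv2.connectedComponentsWithStats(m)
    for i in range(1,k):
        if st[i,4]>8: 
            q=P[l==i]; print(n,st[i],np.nanmedian(q,0).round(3),np.nanmin(q,0).round(3),np.nanmax(q,0).round(3))
    f=c["frame"]
    x0,y0=(360,180) if n=="top" else (330,170)
    cv2.imwrite(f"pics/{n}_crop.png",cv2.resize(f[y0:y0+120,x0:x0+130],None,fx=5,fy=5,interpolation=cv2.INTER_CUBIC))
    X,Y,Z=np.moveaxis(P,-1,0)
    h=f.min(-1)
    t=(Z>0.158)&(Z<0.172)&(X>0.3)&(X<0.75)&(Y<0.05)&(Y>-0.4)
    if n=="top":
        t&= (h>150); t=cv2.morphologyEx(t.astype(np.uint8),cv2.MORPH_OPEN,np.ones((5,5)))>0
        q=P[t].astype(np.float32);r=cv2.minAreaRect(q[:,:2]);print("housing",r,cv2.boxPoints(r),np.median(q[:,2]))
E
```

```text
top [388 125   3   5  10] [ 0.885 -0.121  0.107] [ 0.878 -0.124  0.102] [ 0.89  -0.118  0.111]
top [423 128   4   4  10] [ 0.878 -0.225  0.105] [ 0.872 -0.23   0.1  ] [ 0.885 -0.22   0.112]
top [305 169   6  14  39] [0.762 0.118 0.01 ] [ 0.741  0.111 -0.002] [0.783 0.126 0.018]
top [381 241  22   7  68] [ 0.541 -0.124  0.081] [ 0.532 -0.157  0.061] [ 0.551 -0.103  0.116]Traceback (most recent call last):
  File "<stdin>", line 16, in <module>
cv2.error: OpenCV(4.12.0) /io/opencv/modules/imgproc/src/convhull.cpp:143: error: (-215:Assertion failed) total >= 0 && (depth == CV_32F || depth == CV_32S) in function 'convexHull'
```

```bash
ls pics
```

```text
scene0.png
top0.png
top_crop.png
```

```bash
python3 - <<'E'
from h import *
c=np.load("top0.npz");P=cloud(c);f=c["frame"]
for (v,u) in [(215,425),(205,410),(245,405),(262,405),(267,470),(250,440),(235,385),(275,400),(300,300)]: print(u,v,f[v,u],P[v,u].round(3))
c=np.load("scene0.npz");P=cloud(c);f=c["frame"]
for (v,u) in [(210,370),(225,393),(245,372),(250,370),(262,400),(210,410),(240,410),(195,395)]: print(u,v,f[v,u],P[v,u].round(3))
cv2.imwrite("pics/scene_crop.png",cv2.resize(f[170:290,330:460],None,fx=5,fy=5,interpolation=cv2.INTER_CUBIC))
E
```

```text
425 215 [237 236 239] [ 0.609 -0.214  0.164]
410 205 [235 233 237] [ 0.636 -0.173  0.165]
405 245 [76 72 73] [ 0.529 -0.162  0.143]
405 262 [162 154 152] [ 0.5   -0.178  0.015]
470 267 [ 91  93 209] [ 0.483 -0.358  0.06 ]
440 250 [120 114 113] [ 0.507 -0.246  0.201]
385 235 [153 145 143] [ 0.552 -0.105  0.161]
400 275 [140  68  59] [ 0.462 -0.165  0.005]
300 300 [63 62 63] [ 0.382  0.129 -0.   ]
370 210 [227 226 228] [ 0.578 -0.15   0.161]
393 225 [26 24 24] [ 0.522 -0.18   0.131]
372 245 [ 21  27 142] [ 0.54  -0.127  0.083]
370 250 [ 30  37 176] [ 0.532 -0.114  0.076]
400 262 [158 150 145] [ 0.517 -0.21   0.013]
410 210 [141 142 143] [ 1.059 -0.819 -0.201]
410 240 [145 146 148] [ 0.584 -0.315  0.017]
395 195 [113  76  41] [ 0.738 -0.396  0.086]
```

View pics/top_crop.png

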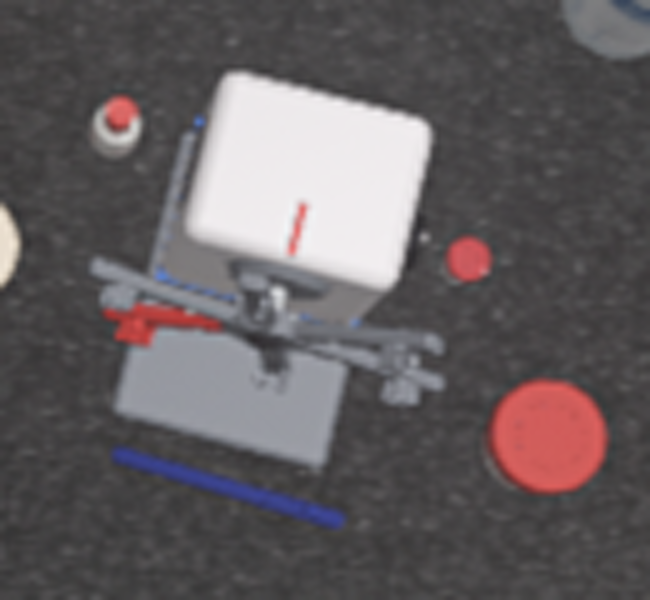

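View pics/scene_crop.png

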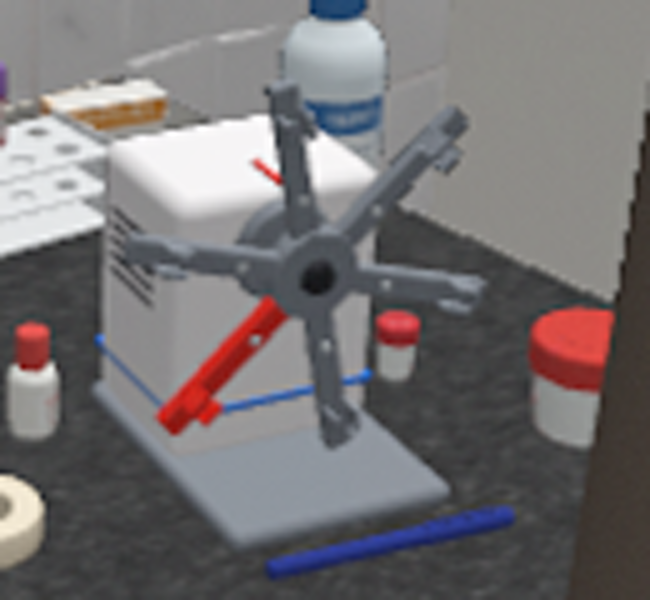

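```bash
cat > rot.py <<'E'
from h import *
c=np.load("top0.npz");P=cloud(c);f=c["frame"]
X,Y,Z=np.moveaxis(P,-1,0)
m=((Z>0.155)&(Z<0.175)&(X>0.5)&(X<0.75)&(Y<-0.1)&(Y>-0.3)&(f.min(-1)>190)).astype(np.uint8)
k,l,st,ce=cv2.connectedComponentsWithStats(m)
i=1+np.argmax(st[1:,4]); q=P[l==i]
r=cv2.minAreaRect(np.ascontiguousarray(q[:,:2].astype(np.float32)))
ctr=np.array(r[0]); b=cv2.boxPoints(r)
e=b[1]-b[0]; a=np.degrees(np.arctan2(e[1],e[0])); a=(a+45)%90-45
yaw=np.radians(a); ex=np.array([np.cos(yaw),np.sin(yaw)]);ey=np.array([-ex[1],ex[0]])
O=ctr-0.08*ex
def torot(p): 
    d=p[...,:2]-O; return np.stack([d@ex,d@ey,p[...,2]],-1)
E
python3 - <<'E'
from rot import *
print("rect",r,"yaw",a,"O",O,np.nanmedian(q[:,2]))
# foot plate check
def wheelpts(n):
    c=np.load(n+"0.npz");P=cloud(c);Q=torot(P);f=c["frame"]
    w=(abs(Q[...,0])<0.025)&(abs(Q[...,1])<0.13)&(Q[...,2]>0.02)&(Q[...,2]<0.25)
    return Q,f,w
for n in ["top","scene"]:
    Q,f,w=wheelpts(n)
    print(n,w.sum(),np.nanmedian(Q[w],0))
    rm=w&(f[...,2]>f[...,1]*2.0+20)
    pr=Q[rm]; print("red pts",len(pr),pr.min(0).round(3),pr.max(0).round(3))
    d=pr[:,1:]-[0,0.13]; ang=np.arctan2(-d[:,0],d[:,1])%(2*np.pi); rr=np.hypot(*d.T)
    s=rr>0.03
    print(np.median(ang[s]),np.std(ang[s]),rr.max())
    # all arms: 6-fold phase
    d=Q[w][:,1:]-[0,0.13];rr=np.hypot(*d.T);s=(rr>.04)&(rr<.11);ph=np.arctan2(-d[s,0],d[s,1])
    z=np.exp(6j*ph).mean();print("phase60",np.angle(z)/6,abs(z), "x plane",np.nanmedian(Q[w][:,0]))
    print("hub", np.nanmean(Q[w],0))
    im=np.zeros((300,300,3),np.uint8)
    g=Q[w]; im[(275-g[:,2]*1000).astype(int).clip(0,299),(150-g[:,1]*1000).astype(int).clip(0,299)]=f[w]
    cv2.circle(im,(150,145),3,(0,255,0),1);cv2.circle(im,(150,145),110,(0,255,0),1)
    cv2.imwrite(f"pics/wheel_{n}.png",cv2.resize(im,None,fx=2,fy=2))
c=np.load("top0.npz")
b=(f[...,0]>f[...,2]*1.8)
Q,f,w=wheelpts("top"); b=(f[...,0]>f[...,2]*1.8)&(abs(Q[...,0])<.15)&(Q[...,2]<0.03)&(abs(Q[...,1])<.15)
print("pen",Q[b].min(0),Q[b].max(0))
E
```

```text
rect ((0.6089186668395996, -0.20494140684604645), (0.11582561582326889, 0.09699419885873795), 75.63075256347656) yaw -14.369232 O [ 0.53142134 -0.18508783] 0.16378958765549473
top 814 [-0.00465594  0.00058734  0.1491372 ]
red pts 72 [-0.017  0.028  0.061] [0.003 0.084 0.116]
4.069076386134727 0.07416960264546113 0.1067146383064105
phase60 -0.21257134652064882 0.8504636709464204 x plane -0.004655939168458047
hub [-0.00350226  0.00199957  0.14226792]
scene 1536 [-0.00454537  0.0074042   0.13850054]
red pts 188 [-0.019  0.019  0.054] [0.006 0.084 0.118]
4.034227821212049 0.07704522521806113 0.10964966008048939
phase60 -0.2123668351108523 0.8916906018560534 x plane -0.004545373074282234
hub [-0.00438376  0.00391198  0.134468  ]
pen [-0.08067383 -0.08387462 -0.00189905] [-0.06944106  0.05499492  0.02615811]
```

View pics/wheel_scene.png

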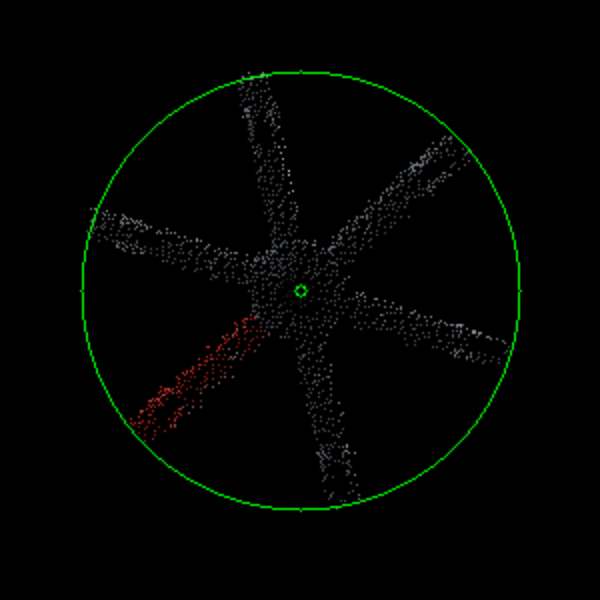

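```bash
python3 - <<'E'
from plant import manip
from h import *
c=manip.camera("wrist"); print(c["mount"],c["K"])
print(manip.grasp_offset)
E
```

```text
[[-2.03251835e-04 -9.46084428e-01 -3.23920073e-01  8.37346932e-02]
 [ 9.99999777e-01  1.37121247e-05 -6.67524602e-04  8.52891409e-04]
 [ 6.35976264e-04 -3.23920136e-01  9.46084214e-01 -1.43437442e-01]
 [ 0.00000000e+00  0.00000000e+00  0.00000000e+00  1.00000000e+00]] [[354.51840651   0.         321.62156071]
 [  0.         354.51840651 242.3183185 ]
 [  0.           0.           1.        ]]
0.0187
```

The scene-view wheel shows the red arm at about 228°, or 3.98 rad (tip at (142,432) in the rectified picture, hub at (300,290)). The wheel needs +132° clockwise. The arms now stand at -12°, -72° and red at -132°, so I'll make three pushes from the left with shut fingers.

Request:
drive_tool(offset=[[1,-0.5,-2],[4,-2,-4],[8,-4,-6],[13,-6,-7],[18,-8,-7],[23,-10,-7],[27,-12,-7],[31,-13.5,-7]], turn=[0,5,10,16,22,28,34,38.5], claw=255, newtons=20)

```text
time: 1.15
ee_pos: [0.4432, -0.2274, 0.3012]
tool_rot: [180.0, 0.0, -14.5]
wrist_force: [0.3, -0.1, -0.4]
opening: -0.0
```

Request:
drive_tool(offset=[[0,-2,0],[0,-5,0],[1,-8.5,0],[3,-11.5,0],[5.5,-13.3,0],[7.2,-13.8,1],[7.5,-13.8,3],[7.5,-13.8,5]], turn=[0,0,0,0,0,0,0,0])

```text
time: 2.15
ee_pos: [0.5465, -0.1264, 0.2495]
tool_rot: [-179.5, 0.1, -13.3]
wrist_force: [0.2, -0.0, -0.6]
opening: -0.0
```

```bash
cat > st.py <<'E'
from plant import manip
from rot import *
import sys,time
def look(tag):
    s=manip.read_state(); print("t",round(s["time"],2),"tcp rot",(torot(s["ee_pos"])*1000).round(1),"yaw",s["tool_rot"].round(2),"F",s["wrist_force"].round(2))
    for n in ["scene","top"]:
        c=manip.camera(n);Q=torot(cloud(c));f=c["frame"].astype(int)
        w=(abs(Q[...,0])<0.025)&(abs(Q[...,1])<0.13)&(Q[...,2]>0.02)&(Q[...,2]<0.26)
        rm=w&(f[...,2]>f[...,1]*2+20)
        fr=w&(Q[...,0]<.006)&(Q[...,0]>-.009)
        for nm,mm in (("red",rm),("all",fr)):
            d=Q[mm][:,1:]-[0,.13];rr=np.hypot(*d.T);k=(rr>.035)&(rr<.108)
            if nm=="all": 
                e=s["ee_pos"]; er=torot(e); tip=(abs(Q[mm][:,1]-er[1])<.025)&(Q[mm][:,2]>er[2]-.005); k&=~tip
            ph=np.arctan2(-d[k,0],d[k,1])
            if nm=="red" and k.sum(): z=np.exp(1j*ph).mean();print(n,"red deg",np.degrees(np.angle(z)).round(1),k.sum())
            if nm=="all" and k.sum(): z=np.exp(6j*ph).mean();print(n,"phase deg",np.degrees(np.angle(z)/6).round(1),abs(z).round(2))
        x0,y0=(340,160) if n=="top" else (310,130)
        cv2.imwrite(f"pics/{tag}_{n}.png",cv2.resize(c["frame"][y0:y0+160,x0:x0+160],None,fx=3.5,fy=3.5,interpolation=cv2.INTER_CUBIC))
look(sys.argv[1])
E
python3 st.py a
```

```text
t 2.15 tcp rot [1.000e-01 6.060e+01 2.495e+02] yaw [-1.7946e+02  9.0000e-02 -1.3250e+01] F [ 0.23 -0.02 -0.59]
scene red deg -129.8 167
scene phase deg -12.1 0.87
top red deg -128.2 4
top phase deg -13.1 0.9
```

```bash
python3 st.py b
```

```text
t 2.25 tcp rot [ -1.3  60.5 248.2] yaw [-179.45    0.3   -13.26] F [-0.5   0.18  0.11]
scene red deg -129.7 165
scene phase deg -12.1 0.87
top red deg -128.1 4
top phase deg -12.7 0.91
```

View pics/b_scene.png

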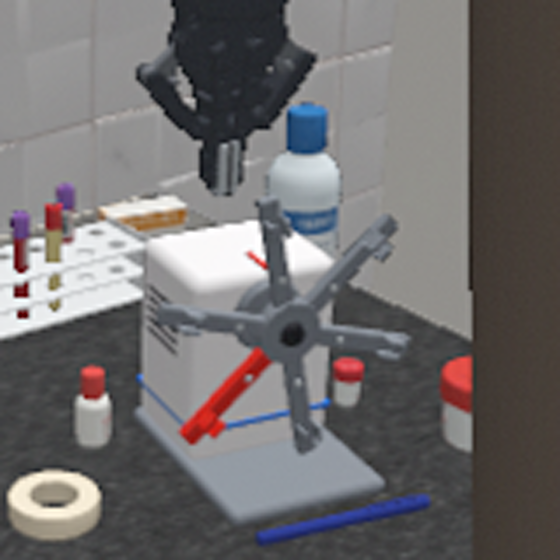

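```bash
python3 - <<'E'
from plant import manip
s=manip.read_state();print(s["joint_positions"].round(2),s["qd"].round(2),s["ee_pos"])
E
```

```text
[-13.31  11.25   4.98  83.81   0.55 179.94] [ 0.07 -0.65  1.71  0.33  0.14 -0.07] [ 0.5460096  -0.1262044   0.25092728]
```

Joint 6 is at its 180° limit in this orientation. I turn the tool by -90°, which leaves that joint mid-range, and push along -tool x.

Request:
drive_tool(offset=[[0,0,0],[0,0,0],[0,0,0],[0,0,0],[0,0,0],[0,0,0],[0,0,0],[0,0,0]], turn=[-10,-20,-30,-40,-50,-60,-70,-80])

```text
time: 3.35
ee_pos: [0.5467, -0.1262, 0.2526]
tool_rot: [180.0, -0.6, 67.1]
wrist_force: [0.1, -0.1, 0.4]
opening: 0.004
```

```bash
python3 st.py c
```

```text
t 3.35 tcp rot [2.000e-01 6.080e+01 2.526e+02] yaw [180.    -0.56  67.1 ] F [ 0.08 -0.1   0.4 ]
scene red deg -129.8 165
scene phase deg -12.2 0.87
top red deg -128.7 3
top phase deg -13.0 0.91
```

Request:
drive_tool(offset=[[0.4,-0.1,0],[0.8,-0.1,0],[1,-0.15,0.3],[1,-0.15,1.2],[1,-0.15,2.4],[1,-0.15,3.6],[1,-0.15,4.4],[1,-0.15,4.7]], turn=[-4,-8.5,-8.5,-8.5,-8.5,-8.5,-8.5,-8.5])

```text
time: 4.45
ee_pos: [0.5488, -0.1156, 0.2036]
tool_rot: [-179.9, -0.6, 75.3]
wrist_force: [-0.5, -0.2, 1.1]
opening: -0.005
```

```bash
python3 st.py d
```

```text
t 4.45 tcp rot [ -0.4  71.6 203.6] yaw [-179.92   -0.55   75.28] F [-0.49 -0.2   1.13]
scene red deg -129.6 166
scene phase deg -12.1 0.87
top phase deg -15.6 0.93
```

View pics/d_scene.png

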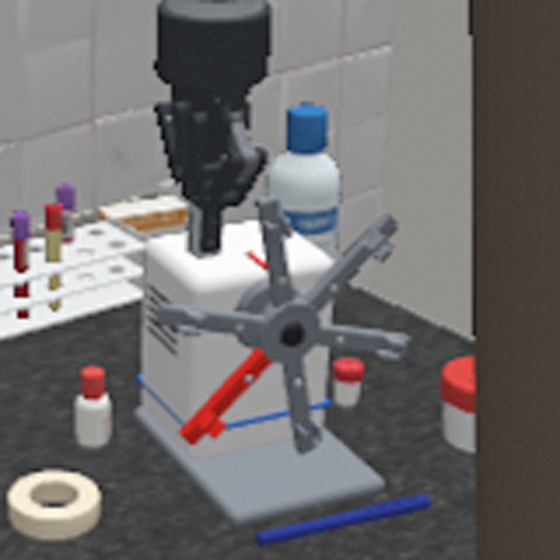

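The fingertips stand free between the upper arm and the left arm, tips at (205,250) in the crop. Now the first gentle push.

Request:
drive_tool(offset=[[-0.8,0,0],[-1.6,0,0],[-2.2,0,0],[-2.7,0,0],[-3.2,0,0],[-3.7,0,0],[-4.2,0,0],[-4.7,0,0]], turn=[0,0,0,0,0,0,0,0])

```text
time: 5.55
ee_pos: [0.5372, -0.1614, 0.204]
tool_rot: [-180.0, -0.6, 75.3]
wrist_force: [0.4, 0.7, 0.7]
opening: 0.001
```

```bash
python3 st.py e
```

```text
t 5.55 tcp rot [ -0.3  24.4 204. ] yaw [-179.99   -0.56   75.3 ] F [0.36 0.68 0.71]
scene red deg -120.6 173
scene phase deg -2.5 0.87
top red deg -116.5 75
top phase deg 2.2 0.93
```

Request:
drive_tool(offset=[[-0.6,0,0],[-1.3,0,0],[-2,0,0],[-2.8,0,0],[-3.6,0,0],[-4.4,0,0],[-5.1,0,0],[-5.7,0,0]], turn=[0,0,0,0,0,0,0,0])

```text
time: 6.65
ee_pos: [0.5226, -0.2167, 0.2034]
tool_rot: [-180.0, -0.6, 75.3]
wrist_force: [0.2, 1.3, 0.0]
opening: 0.003
```

```bash
python3 st.py f
```

```text
t 6.65 tcp rot [ -0.7 -32.9 203.4] yaw [-179.98   -0.55   75.28] F [0.24 1.27 0.05]
scene red deg -83.8 165
scene phase deg -24.9 0.87
top red deg -79.4 105
top phase deg -21.8 0.83
```

View pics/f_scene.png

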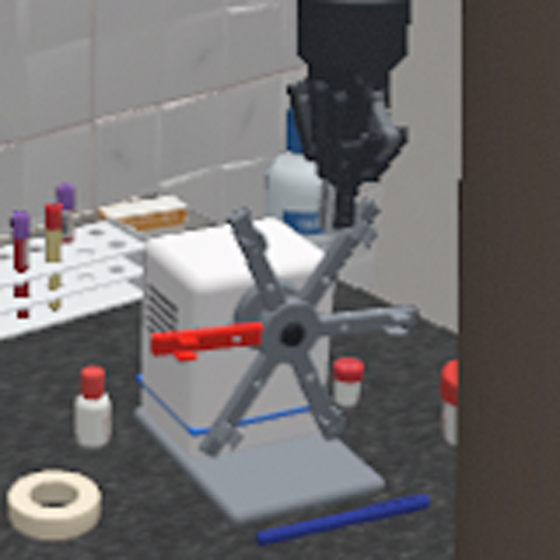

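First push done: red now at about -84° and the next arm at about -24.5°. I back off, lift, cross over to the left and come down again.

Request:
drive_tool(offset=[[0.4,0,0],[0.6,0,-2],[0.6,0,-4.5],[1,0,-6.5],[4,0,-7],[7.5,0,-7],[10.5,0,-7],[11.8,0,-6.5]], turn=[0,0,0,0,0,0,0,0])

```text
time: 7.75
ee_pos: [0.553, -0.1013, 0.2698]
tool_rot: [180.0, -0.5, 75.4]
wrist_force: [0.5, 0.2, 0.2]
opening: -0.0
```

Request:
drive_tool(offset=[[0,0,1],[0,0,2.5],[0,0,4.5],[0,0,6],[0,0,6.5],[-0.5,0,6.5],[-1,0,6.5],[-1.3,0,6.5]], turn=[0,0,0,0,0,0,0,0])

```text
time: 8.75
ee_pos: [0.5496, -0.1152, 0.2051]
tool_rot: [180.0, -0.6, 75.3]
wrist_force: [0.1, 0.3, 0.2]
opening: 0.003
```

```bash
python3 st.py g
```

```text
t 8.75 tcp rot [  0.3  72.2 205.1] yaw [179.96  -0.56  75.27] F [0.08 0.3  0.18]
scene red deg -83.4 171
scene phase deg -24.6 0.87
top red deg -79.5 13
top phase deg -26.9 0.9
```

View pics/g_scene.png

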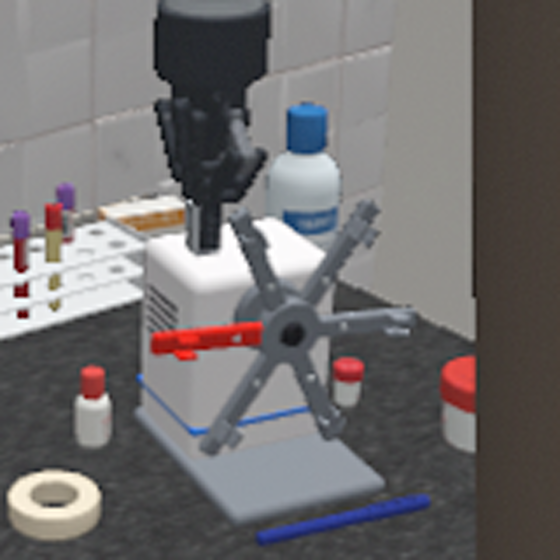

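Request:
drive_tool(offset=[[-0.4,0,0],[-0.9,0,0],[-1.5,0,0],[-2.1,0,0],[-2.8,0,0],[-3.5,0,0],[-4.2,0,0],[-4.9,0,0]], turn=[0,0,0,0,0,0,0,0])

```text
time: 9.85
ee_pos: [0.5368, -0.1626, 0.2039]
tool_rot: [-180.0, -0.6, 75.3]
wrist_force: [1.0, 1.0, 1.0]
opening: -0.001
```

Request:
drive_tool(offset=[[-0.7,0,0],[-1.4,0,0],[-2.1,0,0],[-2.8,0,0],[-3.6,0,0],[-4.4,0,0],[-5.1,0,0],[-5.6,0,0]], turn=[0,0,0,0,0,0,0,0])

```text
time: 10.85
ee_pos: [0.5226, -0.2167, 0.2034]
tool_rot: [-180.0, -0.6, 75.3]
wrist_force: [-0.3, 1.3, -0.8]
opening: 0.002
```

```bash
python3 st.py i
```

```text
t 10.85 tcp rot [ -0.7 -32.8 203.4] yaw [-179.98   -0.55   75.28] F [-0.32  1.33 -0.76]
scene red deg -27.1 132
scene phase deg -24.7 0.87
top red deg -20.9 52
top phase deg -21.7 0.84
```

View pics/i_scene.png

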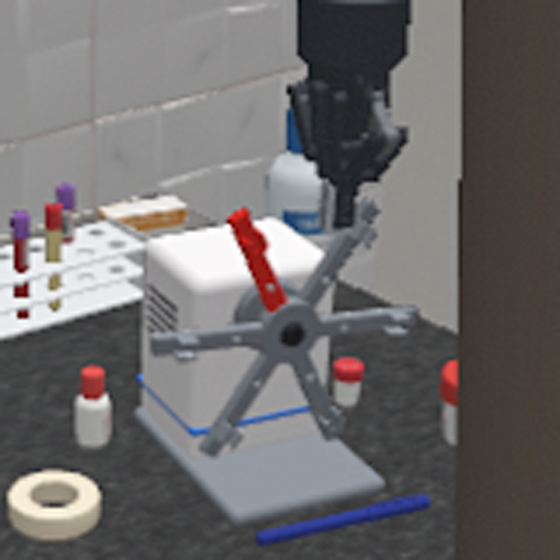

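Red is now at about -24.5°. Back to the left for the last, shorter push.

Request:
drive_tool(offset=[[0.4,0,0],[0.6,0,-2],[0.6,0,-4.5],[1,0,-6.5],[4,0,-7],[7.5,0,-7],[10.5,0,-7],[11.8,0,-6.5]], turn=[0,0,0,0,0,0,0,0])

```text
time: 11.95
ee_pos: [0.553, -0.1013, 0.2698]
tool_rot: [180.0, -0.5, 75.4]
wrist_force: [0.7, 0.4, -0.0]
opening: 0.005
```

Request:
drive_tool(offset=[[0,0,1],[0,0,2.5],[0,0,4.5],[0,0,6],[0,0,6.5],[-0.5,0,6.5],[-1,0,6.5],[-1.5,0,6.5]], turn=[0,0,0,0,0,0,0,0])

```text
time: 12.95
ee_pos: [0.5491, -0.1171, 0.205]
tool_rot: [180.0, -0.6, 75.3]
wrist_force: [-0.8, 0.3, 0.2]
opening: 0.001
```

Request:
drive_tool(offset=[[-0.6,0,0],[-1.3,0,0],[-2,0,0],[-2.8,0,0],[-3.5,0,0],[-4.1,0,0],[-4.6,0,0],[-4.8,0,0]], turn=[0,0,0,0,0,0,0,0])

```text
time: 13.95
ee_pos: [0.5366, -0.1634, 0.2039]
tool_rot: [-180.0, -0.6, 75.3]
wrist_force: [0.4, 1.5, 0.1]
opening: 0.003
```

```bash
python3 st.py j
```

```text
t 13.95 tcp rot [ -0.4  22.3 203.9] yaw [-179.97   -0.55   75.27] F [0.36 1.53 0.07]
scene red deg -4.1 133
scene phase deg -1.5 0.87
top phase deg 3.0 0.92
```

View pics/j_scene.png

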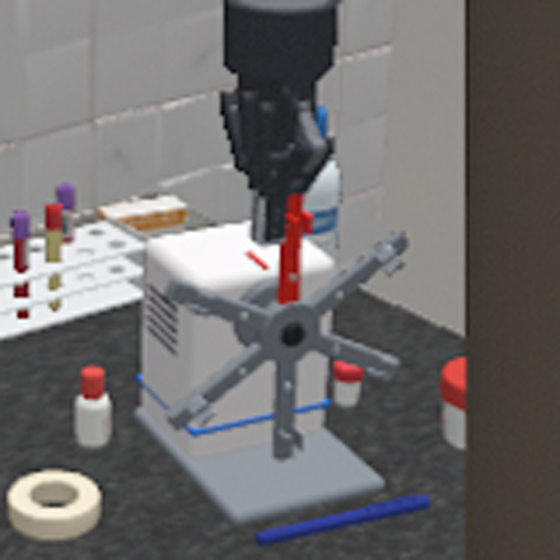

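Red stands at about -1.5°, with the finger against its left side. A last 2 mm nudge, then I release it by backing off to the left and lifting.

Request:
drive_tool(offset=[[-0.1,0,0],[-0.15,0,0],[-0.2,0,0],[-0.22,0,0],[-0.22,0,0],[0.3,0,0],[1.2,0,0],[2.2,0,0]], turn=[0,0,0,0,0,0,0,0])

```text
time: 15.05
ee_pos: [0.5424, -0.1411, 0.2041]
tool_rot: [-180.0, -0.6, 75.3]
wrist_force: [0.1, -0.5, 0.9]
opening: 0.001
```

Request:
drive_tool(offset=[[0.5,0,-0.5],[1,0,-2],[1.5,0,-4],[2,0,-6],[2.5,0,-8],[3.5,0,-9],[5,0,-9.5],[6,0,-9.5]], turn=[0,0,0,0,0,0,0,0])

```text
time: 16.05
ee_pos: [0.5576, -0.0835, 0.2997]
tool_rot: [-180.0, -0.6, 75.3]
wrist_force: [0.5, -0.5, 0.1]
opening: -0.0
```

```bash
python3 st.py k; python3 - <<'E'
from rot import *
from plant import manip
# independent: scene image rays onto wheel front plane x=-5mm; line fit of red mask
for n in ["scene","top"]:
    c=manip.camera(n);f=c["frame"].astype(int);Q=torot(cloud(c))
    m=(f[...,2]>f[...,1]*2+20)&(abs(Q[...,0]+.0)<.0085)&(abs(Q[...,1])<.12)&(Q[...,2]>.165)&(Q[...,2]<.25)
    p=Q[m][:,1:].astype(np.float32)
    if len(p)>10:
        v=cv2.fitLine(p,cv2.DIST_HUBER,0,.01,.01).ravel();print(n,len(p),v,"line deg",np.degrees(np.arctan2(-v[0]*np.sign(v[1]),abs(v[1]))))
        print("mean y mm by height:",[(h,(1000*p[(p[:,1]>h)&(p[:,1]<h+.02),0].mean()).round(1)) for h in (.165,.185,.205,.225) if ((p[:,1]>h)&(p[:,1]<h+.02)).any()])
# bystanders: difference against first picture
a=np.load("top0.npz")["frame"].astype(int);b=manip.camera("top")["frame"].astype(int)
d=np.abs(a-b).max(-1)>40
for nm,(u0,v0,u1,v1) in dict(tape=(335,212,368,246),cup=(455,252,485,282),vial=(448,225,460,240),dropper=(375,194,390,212),pen=(380,266,435,288),timer=(228,268,260,300),marker=(180,265,225,290)).items(): print(nm,d[v0:v1,u0:u1].sum())
E
```

```text
t 16.05 tcp rot [2.000e-01 1.049e+02 2.997e+02] yaw [-179.98   -0.56   75.33] F [ 0.47 -0.55  0.07]
scene red deg -3.2 161
scene phase deg -0.7 0.87
top phase deg -5.4 0.89
scene 135 [ 0.02433401 -0.9997039   0.00483547  0.20560285] line deg 1.3943739
mean y mm by height: [(0.165, np.float32(3.8)), (0.185, np.float32(3.4)), (0.205, np.float32(3.8)), (0.225, np.float32(3.8))]
tape 0
cup 0
vial 0
dropper 139
pen 785
timer 0
marker 0
```

View pics/k_scene.png

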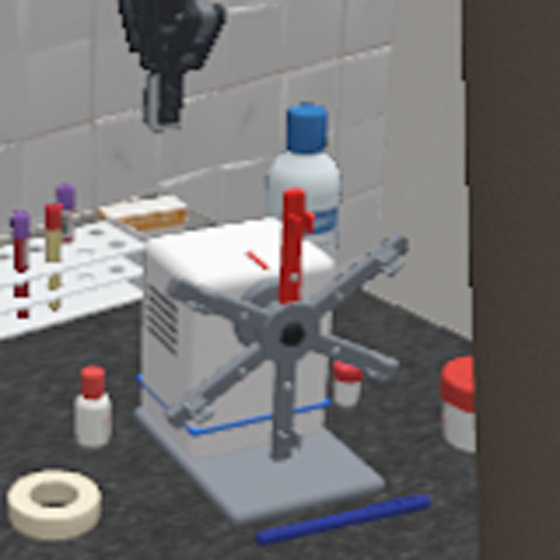

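View pics/k_top.png

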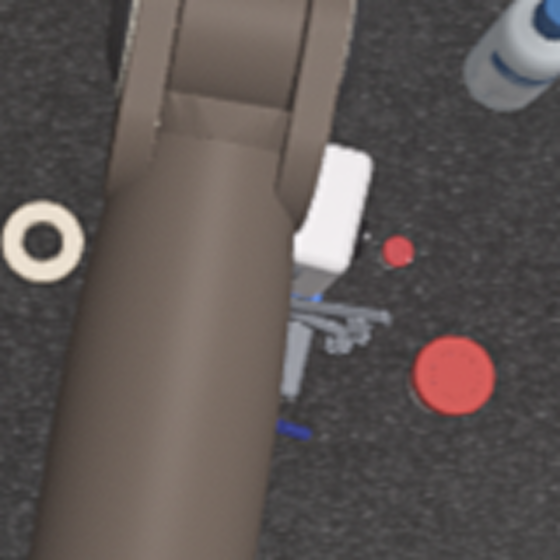

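Red stands upright in the scene picture, with its tip at (293,192) and the hub at (292,332). Before handing in, I check it by ray-casting the tip onto the wheel plane, and compare the dropper and pen in the scene view because the arm hides them from the top camera.

```bash
python3 - <<'E'
from rot import *
from plant import manip
c=manip.camera("scene");f=c["frame"].astype(int);a=np.load("scene0.npz")["frame"].astype(int)
d=np.abs(a-f).max(-1)>40
for nm,(u0,v0,u1,v1) in dict(dropper=(328,232,345,260),pen=(380,268,436,288),vial=(400,230,416,248),tape=(308,262,342,288),cup=(434,230,446,260),timer=(225,345,272,384),marker=(150,360,218,414)).items(): print(nm,d[v0:v1,u0:u1].sum())
K=c["K"];R,_=cv2.Rodrigues(c["rvec"]);t=np.ravel(c["tvec"])
def ray(u,v,x):
    w=R.T@np.array([(u-K[0,2])/K[0,0],(v-K[1,2])/K[1,1],1]);o=-R.T@t
    n=np.array([*ex,0]);s=(x-(o[:2]-O)@ex)/(n@w);return torot(o+s*w)*1000
m=((f[...,2]>f[...,1]*2+20)).astype(np.uint8);m[:, :380]=0;m[:,405:]=0;m[:180]=0;m[218:]=0
for v in range(182,218,4):
    us=np.where(m[v])[0]
    if len(us): print(v,us.min(),us.max(),"left edge(x-5)",ray(us.min()-.5,v,-.005).round(1)[1:],"right(x-5)",ray(us.max()+.5,v,-.005).round(1)[1:])
E
```

```text
dropper 0
pen 0
vial 34
tape 0
cup 17
timer 0
marker 0
186 391 396 left edge(x-5) [ 13.6 236.4] right(x-5) [ -3.1 233.7]
190 391 397 left edge(x-5) [ 13.  225.9] right(x-5) [ -6.7 222.6]
194 391 398 left edge(x-5) [ 12.3 215.2] right(x-5) [-10.3 211.4]
198 391 395 left edge(x-5) [ 11.6 204.5] right(x-5) [ -2.5 202.1]
202 381 395 left edge(x-5) [ 39.  198.5] right(x-5) [ -3.3 191.1]
206 385 395 left edge(x-5) [ 27.2 185.7] right(x-5) [ -4.  180.1]
210 390 395 left edge(x-5) [ 12.4 172.1] right(x-5) [ -4.8 169. ]
214 390 394 left edge(x-5) [ 11.8 161. ] right(x-5) [ -2.6 158.3]
```

```bash
python3 -c "
from plant import manip
print(manip.finish_job())"
```

```text
the job is handed in; nothing more can be done
None
```

I turned the wheel about 132° clockwise with three gentle pushes from the left, using shut fingers, then a last 2 mm nudge. After that I backed off and lifted clear, and handed the job in at about 16 s. The job gave no verdict.

**Angle:** the estimates of the red arm's angle do not quite agree, but nearly all fall within the 5° limit:

| Check | Red arm angle |
|---|---|
| Scene view, spacing of all arms | -0.7° |
| Scene view, line fit along red arm | +1.4° |
| Scene view, arm edges by ray-casting | 0 to -1.5° |
| Scene view, mean of red points | -3.2° (this measure read about 2.5° off all along) |
| Top view | -5.4° (mostly hidden by the robot arm, so I did not trust it) |

I did not separately measure that the wheel was at rest.

**Force:** the wrist readings I took stayed under about 2 N. I only read them at the end of each move, so a brief peak in between would not show.

**Bystanders:** each of the seven looked unmoved in at least one camera. The arm hid the dropper and pen from the top camera, so I checked those in the scene view. The vial and cup showed small differences in the scene view, but none in the top view. I took these to be the turned wheel and the robot arm overlapping them.

**Setback:** my first tool orientation ran joint 6 to its 180° limit. I turned the tool by 90° before touching the wheel.

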